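Unlock and flip the locking toggle on the test bench

TASK

Switch on the bench feed: on the grey box with the locking toggle (the long bat with a swollen steel head in a steel gate plate), pull the bat outward until it is clear of its lock, flip it over to lean the other way, and let it sink fully back into the lock on that side. Leave the plain ball-ended toggle on the neighbouring box as it is.

Things in the scene. Friction and masses are not known exactly. Their poses are not given: they have to be found in the camera images.
- lock_switch: Fixed grey box with the locking toggle, 110 (x) x 84 (y) x 45 mm; origin at the middle of its underside, on the table, z up. In its middle a steel gate plate 64 x 30 mm, top at 53 mm; nothing else stands on it. The bat flips about a hinge along y, 17 mm straight above the origin, from leaning to -x (off, robot's side) to leaning to +x (on).
- bat_head (a point): Middle of the swollen head of the locking bat, 72 mm from the hinge (plus the pull); z outward along the bat, y along the hinge. Round steel: 15 mm across from 6 mm below this point to 8 mm above, 10 mm at the end 12 mm above; the shaft, from 18 mm below, is 9 mm. At the start it leans about 23 degrees from the vertical.
- bat_tilt (a joint): Tilt of the locking bat, rad: 0 = leaning 0.40 to the off side (starts at 0 to 0.04), 0.40 = upright, 0.80 = leaning 0.40 to the on side. Light friction, stays where left. Unless the bat is pulled out 8 mm or more, a ridge stops it at about 0.06 on the off side and about 0.74 on the on side.
- bat_pull (a joint): How far the locking bat is pulled outward along its own axis, m: 0 = fully home, 0.012 = end stop. A spring draws it home with 6 N at 0 and about 10 N at the stop. Let go between the sides it rests on the ridge and stays out by about 8 mm.
- plain_toggle (a joint): Bystander: ordinary ball-ended toggle (ball 26 mm across, top about 110 mm above the table) on a steel block on another such grey box; rad, 0 = leaning to the near side (start), 0.9 = flipped. A third such box carries a rotary knob. The three boxes swap places, about 250 mm apart.
There are look-alikes about, which are no part of the job. Leave any orange, red or yellow look-alike of the lock_switch alone.

How it is judged (in metres and radians):
On the way:
1. the locking bat is pulled outward, 7 mm or more, while still on the off side (value of joint bat_pull above 0.007 m and value of joint bat_tilt below 0.3 rad), for 0.02 s.
At the end, for the whole second after the job is handed in: The locking bat leans to the on side (tilt above 0.68 rad of 0.80), has sunk home into its lock (pulled out by less than 3 mm), is at rest, and the plain toggle still leans to its near side (below 0.3 rad) (value of joint bat_tilt above 0.68 rad and value of joint bat_pull below 0.003 m and velocity of joint bat_tilt between -0.1 and 0.1 rad/s and value of joint plain_toggle below 0.3 rad); the robot touches nothing.
It fails at once if the plain ball-ended toggle is moved by more than 0.3 rad (value of joint plain_toggle above 0.3 rad).
It also fails if it takes over 32 s, if anything falls off the work surface, if the arm or the gripper's body presses on something with over 40 N, if the wrist force passes 120 N, or if a joint passes its speed limit or range.

ROBOT

A 6-joint arm with a two-finger parallel gripper is mounted at the origin on the work surface. World frame = base frame: x ahead of the robot, y to its left, z up, the work surface at z = 0. Lengths are in mm, angles in rad, forces in N, time in s.
With the tool pointing down it reaches from about 350 to 975 mm from the base axis. Payload 7.1 kg.
Tool frame: the origin (TCP) lies between the finger pads; the fingertips stand 19 mm ahead of it and the grasp point (between the pads) is the TCP (ctrl.tcp_to_tips is the distance from the TCP to the fingertips, in mm); z points along the fingers, y is the line along which they close (so a half turn about z gives the same grasp; the last joint's range is limited). The gripper opens to 88 mm and grips with 3 to 60 N. Pads are 20 mm wide; open, the fingers measure 115 mm over their backs; the gripper's body (75 mm by 178 mm) begins 61 mm behind the grasp point.
Start: joints at [-1.321, 0.423, 1.63, -0, 1.089, -0.019], TCP at [166.003, -602.535, 241.675] pointing down, gripper open.
Joint ranges: [-3, 3], [-0.9, 2.11], [0.09, 2.58], [-1.31, 4.45], [0.11, 2.69], [-2.54, 2.54]. Speed limits (rad/s): [2.39, 2.39, 3.01, 3.14, 3.14, 3.14].

INTERFACE

Orientations are given as a rotation vector (axis times angle).
In Python, from workcell import status, optics, ctrl gives the robot as it stands. The module is installed in compiled form; this text tells all that it offers.
- The arm moves only by the shell command python3 -m inch 'ROWS'. ROWS is JSON, a list that holds one entry, the list of rows, each a list of 7 numbers: the shift along the tool's x, y, z in mm, then the turn, a rotation vector about the tool's x, y, z in rad, then the opening in per cent of the stroke, from 0 (shut) to 100 (fully open). A call has 1 to 20 rows; each row is the pose to reach, as a shift and turn from the pose commanded when the call began, along the tool's axes at that moment; what a row does not reach only later rows make up. A row lasts 1/10 s, in which the tool goes at most 50 mm and 8.59 degrees, less where a joint would pass 70% of its speed; a pose out of reach is approached as far as the arm can. A call with a gripper value outside its range is refused whole. The fingers move at their own pace and stop on an object; the grip force is fixed at half the most. Time passes only in rows, so rows that repeat a pose let the fingers close. It gives the time, the measured TCP pose, the force, the opening and the grip force at its end, in the units of the state.
- status.get_obs(): the state, without advancing time (a new reading comes with each control period).
- optics.get_image(name): name is "scene" or "top" or "wrist"; returns a dict with "frame" (384x512x3 uint8, red, green, blue), "fx", "fy", "cx", "cy" (pixels), "rvec" (rotation vector, rad) and "tvec" (3), from world to camera coordinates, as OpenCV has them; the wrist camera has in their place "hand_eye" (4x4, takes a point from camera to tool coordinates, whose origin is the TCP and whose axes are the flange's). Camera axes: x right, y down, z forward; pixel columns grow to the right and rows downward; lengths in mm; the calibration is good to about 2 mm. A picture is of the moment at which its call begins: read the wrist's pose just before it. There is no depth.
- ctrl.close_job(): hands the job in; it is judged then, once.
The state is a dict: "t": time; "qpos": joint angles; "qvel": joint speeds; "joint_torque": joint torques, N m; "ee_pos": TCP position; "orientation": TCP orientation; "ft_force": force on the tool from outside, world axes, zero at the start; "moment": the same for the moment, N m; "width": finger opening in mm; "grasp_force": force on a finger pad.
Only numpy, scipy, OpenCV 4.12 (cv2) and the standard library are available. Lean on these libraries where they do the work, as an engineer would, in place of code of your own. Each camera call takes 0.05 s, during which the arm holds its last target. There are 200 camera calls.

## Working session

There is one attempt and no reset: what is moved stays moved. The work goes in short steps, Python scripts to look and compute and a shell command to move; the robot and the scene stay as the last step left them, time stands still between calls to the robot, and variables do not carry over. Pictures are saved under pics/ and viewed, at most 10 in all, crops included, and the job is handed in when it is done.

```bash
mkdir -p pics; python3 - <<'E'
from workcell import status,optics,ctrl
import cv2,numpy as np
o=status.get_obs();print(o['t'],o['ee_pos'],o['orientation'],o['width'])
ims=[]
for n in("scene","top"):
    d=optics.get_image(n);np.savez(f'{n}.npz',**d);cv2.imwrite(f'pics/{n}.png',cv2.cvtColor(d['frame'],cv2.COLOR_RGB2BGR));print(n,d['fx'],d['cx'],d['cy'],d['rvec'],d['tvec'])
E
```

```text
0.0 [ 165.86181562 -602.05194222  240.91314809] [-3.11177255e+00 -4.20718258e-01  2.61743071e-04] 87.83029986034691
scene 388.5975497601258 260.37645806193274 184.48185655603112 [ 0.72752492  2.67566149 -1.0125533 ] [ 391.62745986  -98.80881471 1148.44416847]
top 366.0940298446681 256.6370496491356 187.99013894842727 [ 2.11494585 -2.17238131  0.18953965] [ -4.78908212 449.214708   867.9587215 ]
```

View pics/top.png

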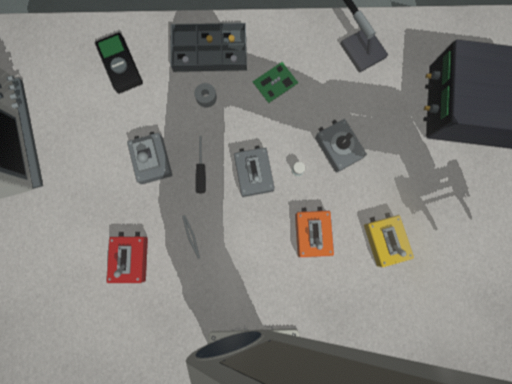

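View pics/scene.png

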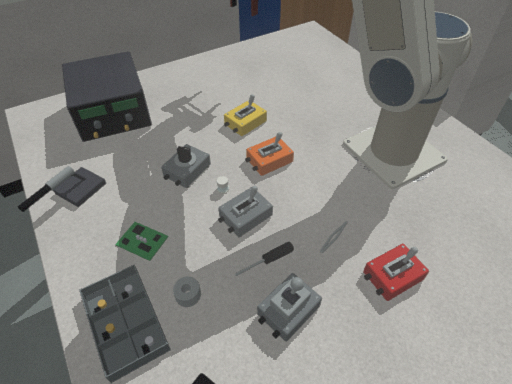

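The top view shows the grey lock box at about (253,170), with the bat leaning toward the robot (down in the image). The plain toggle is at (148,157) and the knob at (341,145). In the scene view the lock box is at about (246,210). Next I measure it.

```bash
cat > h.py <<'E'
import numpy as np,cv2
def ray(d,u,v):
    R=cv2.Rodrigues(d['rvec'])[0];c=-R.T@np.array(d['tvec']).ravel()
    return c,R.T@np.array([(u-d['cx'])/d['fx'],(v-d['cy'])/d['fy'],1])
def plane(d,u,v,z):
    c,r=ray(d,u,v);return c+r*(z-c[2])/r[2]
def tri(d1,p1,d2,p2):
    (a,r),(b,s)=ray(d1,*p1),ray(d2,*p2)
    k=np.linalg.lstsq(np.c_[r,-s],b-a,rcond=None)[0];P,Q=a+r*k[0],b+s*k[1]
    return (P+Q)/2,np.linalg.norm(P-Q)
E
python3 - <<'E'
from h import *
t=dict(np.load('top.npz'));s=dict(np.load('scene.npz'))
def crop(d,x,y):return cv2.resize(d['frame'][y:y+70,x:x+66,::-1],None,fx=6,fy=6,interpolation=cv2.INTER_CUBIC)
cv2.imwrite('pics/z.png',np.hstack([crop(t,220,135),crop(s,213,175)]))
hsv=cv2.cvtColor(t['frame'],cv2.COLOR_RGB2HSV)
g=cv2.cvtColor(t['frame'],cv2.COLOR_RGB2GRAY)
print(hsv[175,240],hsv[170,253],hsv[150,225],hsv[190,262],hsv[200,200])
for z in(0,45,53):print(z,plane(t,253.5,171,z))
E
```

```text
[100  14 112] [30  5 48] [ 30   8 169] [ 95  13 114] [ 20   7 115]
0 [499.65643266 -10.5588544    0.        ]
45 [490.15688309 -10.12363221  45.        ]
53 [488.46807428 -10.04625938  53.        ]
```

View pics/z.png

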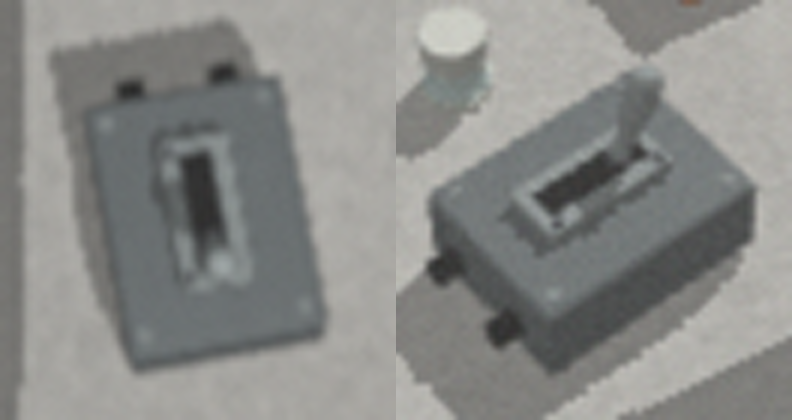

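The crop shows the top-face screws in the top view at (105,124), (265,95), (307,306) and (145,337), with the head at about (222,265). In the scene half the head is at about (243,92).

```bash
python3 - <<'E'
from h import *
t=dict(np.load('top.npz'));s=dict(np.load('scene.npz'))
T=lambda x,y:((x+.5)/6-.5+220,(y+.5)/6-.5+135)
S=lambda x,y:((x+.5)/6-.5+213,(y+.5)/6-.5+175)
P=np.array([plane(t,*T(*p),45)[:2] for p in[(105,124),(265,95),(307,306),(145,337)]])
c=P.mean(0);print(P,c)
a=(P[0]-P[3]+P[1]-P[2])/2;b=P[0]-P[1]+P[3]-P[2];yaw=np.arctan2(a[1],a[0]);print('len',np.hypot(*a),np.hypot(*b)/2,'yaw',yaw,np.arctan2(-b[0],b[1]))
h=tri(t,T(222,265),s,S(243,92));print('head',h)
lean=.38
print('expected',c-72*np.sin(lean)*np.array([np.cos(yaw),np.sin(yaw)]),17+72*np.cos(lean))
E
```

```text
[[531.06922302  29.54393642]
 [541.80679642 -37.01104204]
 [452.61770542 -51.41879233]
 [441.51723772  14.98639196]] [491.75274065 -10.9748765 ]
len 90.53640242507635 67.37081140278899 yaw 0.16065510403581953 0.16279153379025502
head (array([464.56941804, -16.98993153,  79.29914679]), np.float64(1.3057091242187042))
expected [465.39037151 -15.24694316] 83.86385376150874
```

```bash
cat >> h.py <<'E'
from scipy.spatial.transform import Rotation as Ro
C=np.array([491.75,-10.97,17.]);YAW=.161
def target(r,tilt,lean=None):
    "tool pose: TCP r mm from hinge along bat with lean angle tilt (neg = off); tool z against bat"
    lean=tilt if lean is None else lean
    X=np.array([np.cos(YAW),np.sin(YAW),0]);Z=np.array([0,0,1.])
    p=C+r*(X*np.sin(tilt)+Z*np.cos(tilt))
    z=-(X*np.sin(lean)+Z*np.cos(lean));y=-np.cross(Z,X);x=np.cross(y,z)
    return p,Ro.from_matrix(np.c_[x,y,z])
def rel(o,p,R):
    R0=Ro.from_rotvec(o['orientation']);return R0.inv().apply(p-o['ee_pos']).round(1),(R0.inv()*R).as_rotvec().round(3)
E
python3 - <<'E'
from h import *
from workcell import status
o=status.get_obs()
p,R=target(72+95,-.38);print(p,rel(o,p,R))
E
```

```text
[430.60737051 -20.89990971 172.08699414] (array([ 409.5, -489.9,   69.6]), array([-0.022,  0.38 ,  0.106]))
```

```bash
python3 -m inch '[[[409.5,-490,69.6,-0.022,0.38,0.106,50],[409.5,-490,69.6,-0.022,0.38,0.106,50],[409.5,-490,69.6,-0.022,0.38,0.106,50],[409.5,-490,69.6,-0.022,0.38,0.106,50],[409.5,-490,69.6,-0.022,0.38,0.106,50],[409.5,-490,69.6,-0.022,0.38,0.106,50],[409.5,-490,69.6,-0.022,0.38,0.106,50],[409.5,-490,69.6,-0.022,0.38,0.106,50],[409.5,-490,69.6,-0.022,0.38,0.106,50],[409.5,-490,69.6,-0.022,0.38,0.106,50],[409.5,-490,69.6,-0.022,0.38,0.106,50],[409.5,-490,69.6,-0.022,0.38,0.106,50],[409.5,-490,69.6,-0.022,0.38,0.106,50],[409.5,-490,69.6,-0.022,0.38,0.106,50],[409.5,-490,69.6,-0.022,0.38,0.106,50],[409.5,-490,69.6,-0.022,0.38,0.106,50],[409.5,-490,69.6,-0.022,0.38,0.106,50],[409.5,-490,69.6,-0.022,0.38,0.106,50]]]'
python3 - <<'E'
from h import *
from workcell import status,optics
o=status.get_obs();d=optics.get_image('wrist')
f=d['frame'][...,::-1].copy();H=np.array(d['hand_eye']);R0=Ro.from_rotvec(o['orientation'])
print(o['t'],o['ee_pos'],o['qpos'],o['width'],H.round(2).tolist(),d['fx'],d['cx'],d['cy'])
np.savez('w1.npz',**d,p=o['ee_pos'],o=o['orientation'])
for r in(66,72,84):
    q=target(r,-.38)[0];c=np.linalg.inv(H)@np.r_[R0.inv().apply(q-o['ee_pos']),1]
    uv=(d['fx']*c[0]/c[2]+d['cx'],d['fy']*c[1]/c[2]+d['cy']);print(r,uv)
cv2.imwrite('pics/w1.png',f)
E
```

```text
t: 1.9
ee_pos: [430.4, -22.8, 172.2]
orientation: [-3.048, -0.242, -0.587]
ft_force: [0.2, -0.4, 0.2]
width: 44.1
grasp_force: 0.0
1.9 [430.4179607  -22.83127379 172.18397153] [-0.15760564  0.14930915  2.31815152  0.35925142  0.32995764  0.93442121] 44.06548231692586 [[-0.0, -0.96, -0.27, 74.0], [1.0, -0.0, 0.0, 0.13], [-0.0, -0.27, 0.96, -142.96], [0.0, 0.0, 0.0, 1.0]] 341.64630322813946 256.3784442046299 190.38566780587485
66 (np.float64(253.1047607467398), np.float64(195.59648055890776))
72 (np.float64(253.0585625004184), np.float64(197.9659810222995))
84 (np.float64(252.9594372103756), np.float64(203.05010086218))
```

View pics/w1.png

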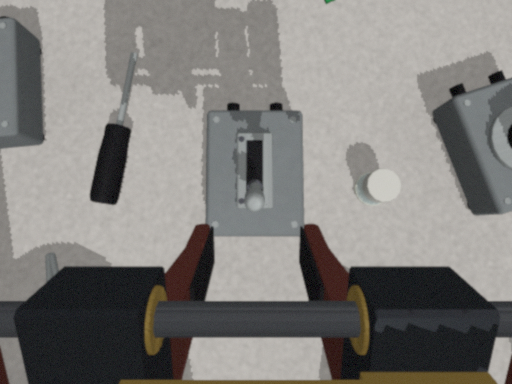

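The head is at (255.5,200) against a prediction of about (253,199), so the alignment is good to about 1 mm. I'll advance and close.

```bash
python3 -m inch '[[[0,-0.5,40,0,0,0,50],[0,-0.5,70,0,0,0,50],[0,-0.5,90,0,0,0,50],[0,-0.5,96,0,0,0,50],[0,-0.5,96,0,0,0,50],[0,-0.5,96,0,0,0,0],[0,-0.5,96,0,0,0,0],[0,-0.5,96,0,0,0,0],[0,-0.5,96,0,0,0,0],[0,-0.5,96,0,0,0,0],[0,-0.5,96,0,0,0,0],[0,-0.5,96,0,0,0,0]]]'
```

```text
t: 3.15
ee_pos: [466.0, -15.4, 83.4]
orientation: [-3.047, -0.246, -0.589]
ft_force: [-2.5, -0.9, 7.1]
width: 13.6
grasp_force: 30.0
```

```bash
python3 -m inch '[[[0,0,-3,0,0,0,0],[0,0,-6,0,0,0,0],[0,0,-9,0,0,0,0],[0,0,-11,0,0,0,0],[0,0,-11,0,0,0,0],[0,0,-11,0,0,0,0]]]'
python3 - <<'E'
from h import *
from workcell import status,optics
o=status.get_obs();a=o['ee_pos'];a=a-0
d=optics.get_image('wrist');cv2.imwrite('pics/w2.png',np.hstack([d['frame'][80:330,160:352,::-1]]*1).repeat(2,0).repeat(2,1))
# plan: arc about hinge keeping radius, rel to commanded pose
p0,R0=target(72+11,-.38)
for t in np.arange(-.3,.48,.1).tolist()+[.42]:
    p,R=target(83,t);print(round(t,2),R0.inv().apply(p-p0).round(1),(R0.inv()*R).as_rotvec().round(2))
E
```

```text
t: 3.75
ee_pos: [461.9, -16.0, 93.1]
orientation: [-3.047, -0.246, -0.587]
ft_force: [3.4, -1.7, -8.1]
width: 13.8
grasp_force: 30.0
-0.3 [ 6.6 -0.   0.3] [-0.   -0.08  0.  ]
-0.2 [14.9  0.   1.3] [-0.   -0.18  0.  ]
-0.1 [22.9  0.   3.2] [ 0.   -0.28  0.  ]
0.0 [30.8  0.   5.9] [-0.   -0.38  0.  ]
0.1 [38.3  0.   9.4] [-0.   -0.48  0.  ]
0.2 [45.5  0.  13.6] [ 0.   -0.58  0.  ]
0.3 [52.2 -0.  18.5] [ 0.   -0.68  0.  ]
0.4 [58.4 -0.  24. ] [ 0.   -0.78  0.  ]
0.42 [59.5 -0.  25.2] [-0.  -0.8  0. ]
```

View pics/w2.png

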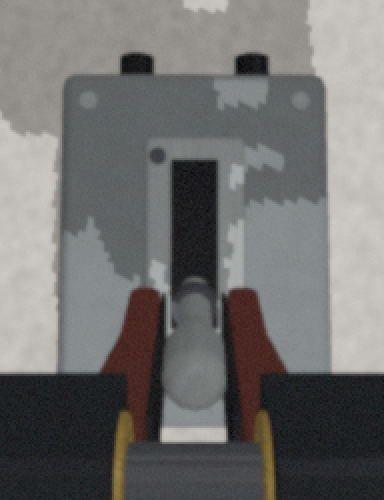

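The bat is held by the head and drawn out, and the force along its axis is about 8.7 N, so the pull is near 8 mm. I'll pull slightly more.

```bash
python3 -m inch '[[[0,0,-1,0,0,0,0],[0,0,-2,0,0,0,0],[0,0,-2,0,0,0,0],[0,0,-2,0,0,0,0]]]'
```

```text
t: 4.2
ee_pos: [461.0, -16.1, 94.7]
orientation: [-3.047, -0.247, -0.586]
ft_force: [7.2, -1.3, -15.2]
width: 13.6
grasp_force: 30.0
```

That is the end stop (16.7 N). I'll ease back 1 mm and swing about the hinge.

```bash
python3 -m inch '[[[0,0,1,0,0,0,0],[3.3,0,1.1,0,-0.04,0,0],[6.6,0,1.3,0,-0.08,0,0],[10.8,0,1.8,0,-0.13,0,0],[14.9,0,2.3,0,-0.18,0,0],[19,0,3.2,0,-0.23,0,0],[22.9,0,4.2,0,-0.28,0,0],[22.9,0,4.2,0,-0.28,0,0],[22.9,0,4.2,0,-0.28,0,0]]]'
```

```text
t: 5.1
ee_pos: [482.7, -12.3, 99.1]
orientation: [-3.121, -0.253, -0.157]
ft_force: [2.2, -2.3, -8.8]
width: 13.7
grasp_force: 30.0
```

```bash
python3 -m inch '[[[4.2,0,0.1,0,-0.05,0,0],[8.3,0,0.4,0,-0.1,0,0],[12.4,0,0.9,0,-0.15,0,0],[16.5,0,1.7,0,-0.2,0,0],[20.5,0,2.6,0,-0.25,0,0],[24.5,0,3.7,0,-0.3,0,0],[28.5,0,5,0,-0.35,0,0],[32.3,0,6.6,0,-0.4,0,0],[36.1,0,8.3,0,-0.45,0,0],[39,0,9.8,0,-0.49,0,0],[39,0,9.8,0,-0.49,0,0],[39,0,9.8,0,-0.49,0,0]]]'
```

```text
t: 6.3
ee_pos: [521.2, -6.2, 92.9]
orientation: [3.041, 0.245, -0.601]
ft_force: [-2.0, -2.7, -8.6]
width: 13.5
grasp_force: 30.0
```

The bat leans about 0.38 to the on side. I'll nudge it over, sink it, and check before letting go.

```bash
python3 -m inch '[[[1.2,0,0,0,0,0,0],[1.2,0,3,0,0,0,0],[1.2,0,6,0,0,0,0],[1.2,0,9,0,0,0,0],[1.2,0,10.5,0,0,0,0],[1.2,0,10.5,0,0,0,0]]]'
```

```text
t: 6.9
ee_pos: [519.9, -6.5, 83.6]
orientation: [3.041, 0.245, -0.6]
ft_force: [-3.5, -2.7, -5.6]
width: 13.8
grasp_force: 30.0
```

```bash
python3 -m inch '[[[0,0,0,0,0,0,50],[0,0,0,0,0,0,50],[0,0,0,0,0,0,50],[0,0,0,0,0,0,50],[0,0,0,0,0,0,50],[0,0,-20,0,0,0,50],[0,0,-50,0,0,0,50],[0,0,-80,0,0,0,50],[0,0,-100,0,0,0,50],[0,0,-100,0,0,0,50],[0,0,-100,0,0,0,50]]]'
python3 - <<'E'
from h import *
from workcell import status,optics
o=status.get_obs();d=optics.get_image('wrist');H=np.array(d['hand_eye']);R0=Ro.from_rotvec(o['orientation'])
print(o['t'],o['ft_force'])
C[1]-=1.5
for r,t in((84,.4),(92,.4),(84,.33),(92,.3)):
    q=target(r,t)[0];c=np.linalg.inv(H)@np.r_[R0.inv().apply(q-o['ee_pos']),1]
    print(r,t,d['fx']*c[0]/c[2]+d['cx'],d['fy']*c[1]/c[2]+d['cy'])
s=optics.get_image('scene')['frame'][175:245,213:279,::-1]
cv2.imwrite('pics/w3.png',np.hstack([d['frame'][...,::-1][:,100:412],cv2.resize(s,(362,384))]))
E
```

```text
t: 8.0
ee_pos: [557.1, -0.2, 175.7]
orientation: [3.041, 0.245, -0.6]
ft_force: [1.2, 1.1, -1.0]
width: 44.1
grasp_force: 0.0
8.0 [ 1.16387824  1.05448063 -0.99384858]
84 0.4 258.3990157950647 202.34176494750986
92 0.4 258.48360162335536 205.8104569115928
84 0.33 258.3986944181124 210.11372772394944
92 0.3 258.48062199328126 218.19694860516748
```

View pics/w3.png

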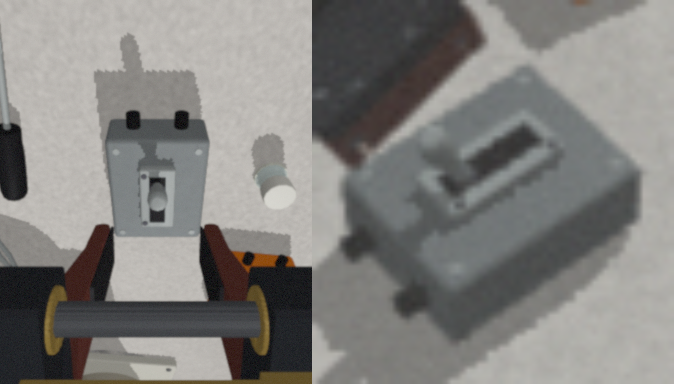

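The bat leans to the far (on) side, with its head at about (157,198) in the wrist half, where it should be when home. Before release the grip was at radius 72.5 mm, against 71.3 mm when it first took hold, so the bat had sunk to about 1 mm from home. The gripper is clear.

```bash
python3 -c "
from workcell import ctrl
print(ctrl.close_job())"
```

```text
the job is handed in; nothing more can be done
None
```

The bench feed is switched on and handed in at about 8 s: I pulled the bat to its end stop, flipped it to the on side and let it sink back into its lock (measured about 1 mm from home at release); the arm never went near the plain toggle, and no pass/fail verdict came back.

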